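# Bring the valve of a trolley wheel to the top for inflating

### The job

Push the spokes of the big trolley wheel round, one after another, with the fingertips until the valve stem (yellow cap) stands straight up at the very top of the wheel, directly above the axle, ready for the air line. Do not shove, tip or lift the stand, do not press on the valve itself, and leave the things standing round it where they are.

Things in the scene. Friction and masses are not known exactly. Their poses are not given: they have to be found in the camera images.
- stand: Blue bench stand holding the wheel between two panels; 6 kg, loose on rubber feet; base 200 x 210 mm. Origin: centre of its underside; x from the operator's side to the back, y left, z up. Wheel and panels lean back by 0.52 rad: in this frame the wheel face's normal towards the operator is (-0.868, 0, 0.497), and 'up in the wheel plane' is (0.497, 0, 0.868).
- hub (a point): Wheel centre on the axle, in the wheel's mid-plane; at (60, 0, 185) mm in the stand's frame, with the stand's axes. Hub 50 mm diameter, 54 mm long; the axle end stands out 50 mm in front of the mid-plane.
- panel_edge (a point): Middle of the upper edge of the front panel (with the stand's axes), 4 mm below the axle in the wheel plane. Panel 236 mm wide, 31 to 36 mm in front of the wheel's mid-plane, with a rounded ear up to 27 mm above the axle (54 mm wide at the axle). It hides the lower half of the wheel: spokes can be reached only above it.
- wheel (a joint): Angle of the wheel: 0 (or a whole number of turns, 6.283) = valve at the very top; grows when the wheel turns clockwise seen from the operator's side (valve moves from the top towards the stand's -y). Turns both ways without stops; stiff bearing drag of about 0.22 N m, so it stays where it is left.
- spokes: Red five-spoke centre, turns with the wheel; origin in the hub centre. Radial spokes at 36, 108, 180, 252, 324 degrees from the valve, 17 to 20 mm wide, from 10 mm in front of to 8 mm behind the mid-plane; windows between them open right through from radius 25 to 100 mm. Black tyre: radius 107 to 150 mm, reaches 23 mm in front of the mid-plane.
- valve: Valve stem with yellow cap, 12 mm diameter, in the middle of one window in the mid-plane, runs 25 mm from the rim towards the hub; origin at the free end of the cap, 75 mm from the hub centre. Turns with the wheel. Starts in the lower half of the wheel, hidden behind the front panel.
- oil_spray: Bystander: blue spray can with red cap, 53 mm diameter, 182 mm tall, stands to the right of the stand; origin at the centre of its underside.
- tape_gun: Bystander: orange tape dispenser 55 x 176 x 79 mm, left of the stand; origin at the centre of its underside.
- caster: Bystander: blue swivel caster 62 x 107 x 132 mm standing on its plate, wheel up, to the right; origin at the centre of its underside.
- wheel_3: Bystander: cream plastic wheel lying flat, 84 mm diameter, 34 mm high, behind the stand; origin at the centre of its underside.

How it is judged:
By the outcome, as a careful person would: the job done as asked, in the order asked, and still so for the second after the job is handed in, with the robot touching nothing.
It also fails if it takes over 51 s, if anything falls off the work surface, if the arm or the gripper's body presses on something with over 40 N, if the wrist force passes 120 N, or if a joint passes its speed limit or range.

### The arm

A 6-joint arm with a two-finger parallel gripper is mounted at the origin on a cart in front of the work surface, level with it; the furniture and walls round the work are solid. World frame = base frame: x ahead of the robot, y to its left, z up, the work surface at z = 0. Lengths are in m, angles in rad, forces in N, time in s.
With the tool pointing down it reaches from about 0.325 to 0.85 m from the base axis. Payload 4.4 kg.
Tool frame: the origin (TCP) lies at the very end of the fingers, on their centre line; the grasp point (between the pads) lies 19 mm behind it; z points along the fingers, y is the line along which they close (so a half turn about z gives the same grasp; the last joint's range is limited). The gripper opens to 94 mm and grips with 3 to 60 N. Pads are 16 mm wide; open, the fingers measure 119 mm over their backs; the gripper's body (75 mm by 177 mm) begins 78 mm behind the grasp point.
Start: joints at [1.093, 0.207, 1.542, -0, 1.393, -0.15], TCP at [0.185, 0.544, 0.205] pointing down, gripper open.
Joint ranges: [-2.73, 2.73], [-0.86, 2.22], [0.23, 2.46], [-1.11, 4.25], [0.08, 2.63], [-2.82, 2.82]. Speed limits (rad/s): [2.79, 2.79, 3.14, 3.14, 3.14, 3.14].

### API

Orientations are given as a 3x3 rotation matrix whose columns are the frame's x, y, z axes.
In Python, from plant import ctrl, effector, imaging, job, read_clock, read_joints, read_joint_velocities, read_joint_efforts, read_ee_pos, read_orientation, read_wrist_force, read_ft_torque, read_gripper_width, read_finger_force gives the robot as it stands. Calls block until the motion is done:
- ctrl.move_to(position, orientation): joint-space move of the TCP to a pose.
- ctrl.line_to(position, ori=None, rate=0.15): straight line of the TCP; ori=None keeps the orientation; rate is the mean speed in m/s.
- ctrl.movej(angles): joint-space move.
- effector.command_gripper(opening): finger opening in m; the grip force is fixed at half the most; returns when the fingers have stopped.
- ctrl.dwell(seconds).
- ctrl.inverse_kinematics(position, orientation): joint angles nearest the present ones, or None.
- imaging.capture(name): name is "scene" or "side" or "wrist"; returns the picture (384x512x3 uint8, red, green, blue); there is no depth.
- imaging.camera_info(name): a dict with "fx", "fy", "cx", "cy" (pixels), "xyz" and "orientation" of the camera in the world. Camera axes: x right, y down, z forward; pixel columns grow to the right and rows downward; lengths in m; the calibration is good to about 2 mm. A picture is of the moment at which its call begins: read the wrist's pose just before it. camera_info takes no time and is no camera call; for the wrist camera it gives the pose at the moment of the call.
A pose or a line that the arm cannot do raises ctrl.PlanningError and nothing moves.
- job.sign_off(): hands the job in; it is judged then, once.
Readings, each from a call of its own:
- read_clock(): time.
- read_joints(): joint angles.
- read_joint_velocities(): joint speeds.
- read_joint_efforts(): joint torques, N m.
- read_ee_pos(): TCP position.
- read_orientation(): TCP orientation.
- read_wrist_force(): force on the tool from outside, world axes, zero at the start.
- read_ft_torque(): the same for the moment, N m.
- read_gripper_width(): finger opening in m.
- read_finger_force(): force on a finger pad.
Only numpy, scipy, OpenCV 4.12 (cv2) and the standard library are available. Lean on these libraries where they do the work, as an engineer would, in place of code of your own. Each camera call takes 0.05 s, during which the arm holds its last target. There are 200 camera calls.

## Working session

There is one attempt and no reset: what is moved stays moved. The work goes in short steps, each a Python script; the robot and the scene stay as the last script left them, time stands still between calls to the robot, and variables do not carry over. Pictures are saved under pics/ and viewed, at most 10 in all, crops included, and the job is handed in when it is done.

```bash
mkdir -p pics; ls
python3 - <<'E'
from plant import imaging
import cv2
for n in ("scene","side"):
    im=imaging.capture(n); cv2.imwrite(f"pics/{n}0.png",cv2.resize(im[:,:,::-1],(800,600),interpolation=cv2.INTER_CUBIC))
    print(imaging.camera_info(n))
E
```

```text
pics
{'fx': 488.8327943064694, 'fy': 488.8327943064694, 'cx': 257.43124192428456, 'cy': 190.2702033197724, 'xyz': array([-0.23834988, -1.30622901,  0.89099545]), 'orientation': array([[ 0.83878459, -0.26742288,  0.47426302],
       [-0.54416598, -0.44054737,  0.71400379],
       [ 0.01799438, -0.85697317, -0.51504678]])}
{'fx': 415.10560381527574, 'fy': 415.10560381527574, 'cx': 258.6870045211331, 'cy': 188.19275065045903, 'xyz': array([-0.12801713, -1.23219163,  1.12992475]), 'orientation': array([[ 0.8553623 , -0.34509096,  0.3863516 ],
       [-0.51802945, -0.57111134,  0.63677102],
       [ 0.00090586, -0.74481143, -0.66727439]])}
```

View pics/scene0.png

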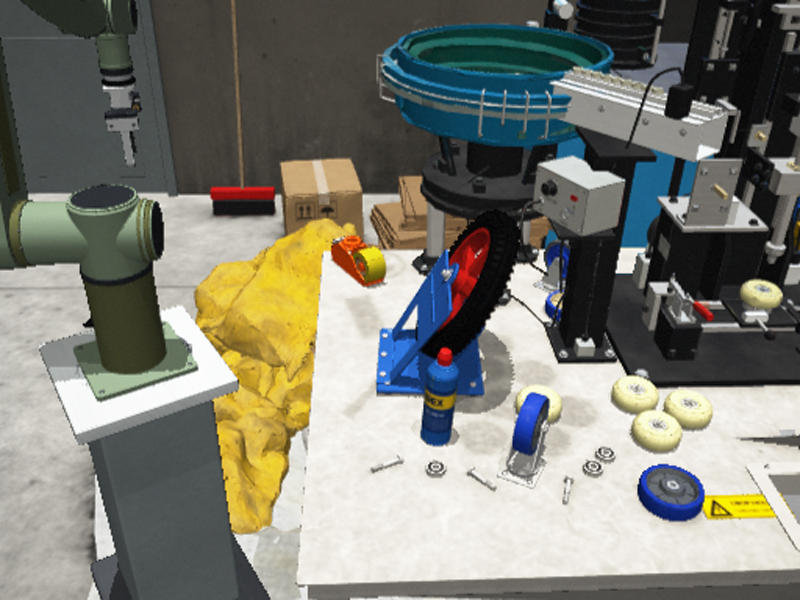

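View pics/side0.png

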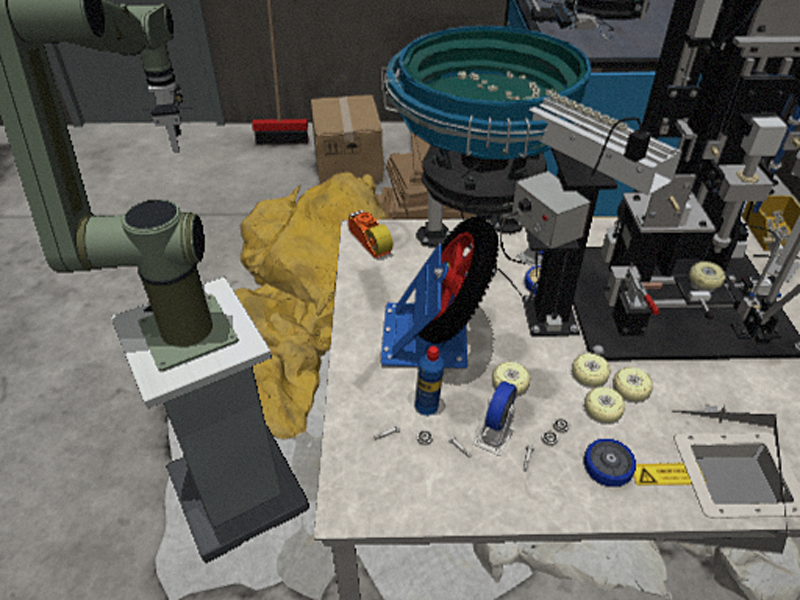

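The stand is seen from its right side. In 800x600 pixels the base corners are, in the scene view, front-right (377,393), front-left (380,330) and back-right (483,393), and in the side view, front-right (382,365), front-left (384,305) and back-right (467,368). The wheel faces the robot.

```bash
cat > h.py <<'E'
import numpy as np, cv2
from plant import *
def ray(c,uv,s=1.0):
    i=imaging.camera_info(c) if isinstance(c,str) else c
    d=i["orientation"]@np.array([(uv[0]*s-i["cx"])/i["fx"],(uv[1]*s-i["cy"])/i["fy"],1])
    return i["xyz"],d
def onz(c,uv,z,s=.64):
    o,d=ray(c,uv,s); return o+d*(z-o[2])/d[2]
def proj(i,p):
    q=i["orientation"].T@(np.asarray(p)-i["xyz"]); return np.array([i["fx"]*q[0]/q[2]+i["cx"],i["fy"]*q[1]/q[2]+i["cy"]])
E
python3 - <<'E'
from h import *
np.set_printoptions(precision=3,suppress=True)
for c,pts in (("scene",[(377,393),(380,330),(483,393)]),("side",[(382,365),(384,305),(467,368)])):
    P=[onz(c,p,0.006) for p in pts]; print(c,*P, [np.linalg.norm(P[k]-P[0]) for k in (1,2)],[np.degrees(np.arctan2(*(P[k]-P[0])[1::-1])) for k in (1,2)])
i=imaging.camera_info("wrist"); R=read_orientation(); p=read_ee_pos()
print(i["fx"],i["cx"],i["cy"],R.T@(i["xyz"]-p)); print(R.T@i["orientation"]); print(R,p,read_clock())
E
```

```text
scene [ 0.348 -0.345  0.006] [ 0.464 -0.167  0.006] [ 0.517 -0.449  0.006] [np.float64(0.2123305738304078), np.float64(0.1978242766157009)] [np.float64(56.950457311899434), np.float64(-31.661315726105933)]
side [ 0.351 -0.344  0.006] [ 0.457 -0.169  0.006] [ 0.514 -0.453  0.006] [np.float64(0.2042419428606033), np.float64(0.19627611807611337)] [np.float64(58.83035733320659), np.float64(-33.84937006087001)]
267.3350158094543 257.925776042529 189.59384096520316 [ 0.068 -0.    -0.179]
[[ 0.001 -0.972 -0.233]
 [ 1.     0.001  0.   ]
 [ 0.    -0.233  0.972]]
[[-0.947  0.322 -0.001]
 [ 0.322  0.947 -0.002]
 [ 0.    -0.002 -1.   ]] [0.185 0.544 0.204] 0.1
```

```bash
cat >> h.py <<'E'
yaw=np.radians(-32.5); ex=np.array([np.cos(yaw),np.sin(yaw),0]); ey=np.array([-np.sin(yaw),np.cos(yaw),0]); ez=np.array([0,0,1.])
n=-.868*ex+.497*ez; u=.497*ex+.868*ez; r=-ey   # r: operator's right
H=np.array([.490,-.310,0])+.06*ex+.185*ez
R0=np.column_stack([u,r,-n])
def wp(rad,phi,front):  # phi clockwise from top, rad
    return H+rad*(np.cos(phi)*u+np.sin(phi)*r)+front*n
np.set_printoptions(precision=3,suppress=True)
E
python3 - <<'E'
from h import *
print("spray",onz("scene",(437,442),0),onz("side",(428,412),0), "H",H)
for s in (1,-1):
  R=R0@np.diag([s,s,1])
  for a in ((.06,0,.17),(.075,-1.1,0),(.075,0,0),(.075,1.1,0)):
    print(s,a,wp(*a),ctrl.inverse_kinematics(wp(*a),R))
ctrl.move_to(wp(.06,0,.17),R0)
effector.command_gripper(0)
im=imaging.capture("wrist"); i=imaging.camera_info("wrist")
np.savez("w1.npz",**i)
o=im[:,:,::-1].copy()
cv2.imwrite("pics/w1.png",cv2.resize(o,(800,600),interpolation=cv2.INTER_CUBIC))
print("pred hub px", proj(i,wp(0,0,0.05))/.64, proj(i,wp(.15,0,0.0))/.64, proj(i,wp(.107,0,0.0))/.64, read_clock(), read_wrist_force())
E
```

```text
spray [ 0.37  -0.508  0.   ] [ 0.372 -0.509  0.   ] H [ 0.541 -0.342  0.185]
1 (0.06, 0, 0.17) [ 0.441 -0.279  0.322] [-0.951 -0.654  2.343  0.685  0.54   0.761]
1 (0.075, -1.1, 0) [ 0.591 -0.295  0.215] None
1 (0.075, 0, 0) [ 0.572 -0.362  0.25 ] [-0.791 -0.059  2.117  1.35   0.199  0.112]
1 (0.075, 1.1, 0) [ 0.519 -0.408  0.215] [-0.984 -0.022  2.175  1.631  0.359 -0.28 ]
-1 (0.06, 0, 0.17) [ 0.441 -0.279  0.322] [-0.951 -0.654  2.343  0.685  0.54  -2.38 ]
-1 (0.075, -1.1, 0) [ 0.591 -0.295  0.215] None
-1 (0.075, 0, 0) [ 0.572 -0.362  0.25 ] None
-1 (0.075, 1.1, 0) [ 0.519 -0.408  0.215] None
pred hub px [402.608 366.255] [402.752 166.719] [402.737 221.177] 4.575 [ 0.015 -1.151  0.079]
```

View pics/w1.png

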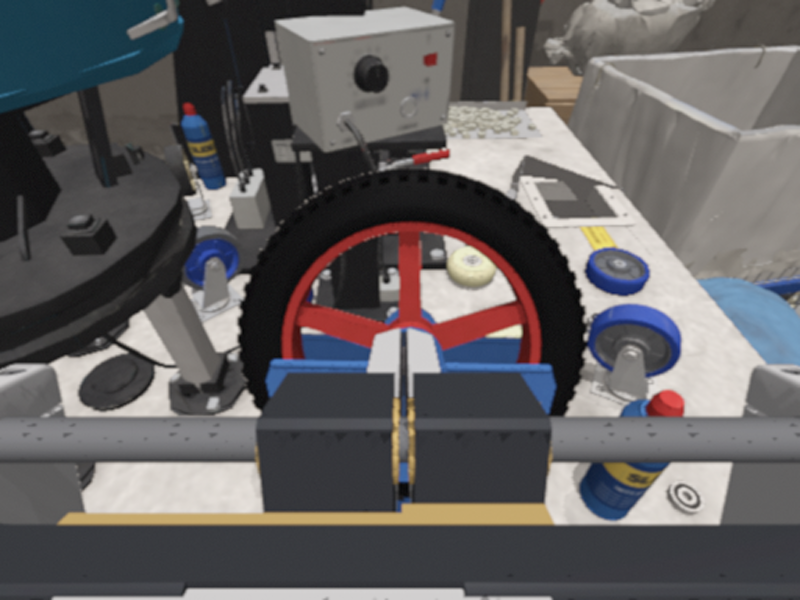

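The wrist view shows the wheel face. One spoke points straight up from (405,315) to (410,225), with two more at about ±72°. The tyre centre is at column 411, against 403 predicted, so the hub lies about 7 mm further right than estimated. No yellow shows in the upper windows. I'll push clockwise, and first search for a comfortable tool tilt.

```bash
cat >> h.py <<'E'
H=H+.007*r
from scipy.spatial.transform import Rotation as Ro
def ori(a,b,c): # tilt steeper a (deg), yaw b, twist c
    return R0@Ro.from_euler("YXZ",[a,b,c],degrees=True).as_matrix()
E
python3 - <<'E'
from h import *
lo=np.array([-2.73,-.86,.23,-1.11,.08,-2.82]);hi=np.array([2.73,2.22,2.46,4.25,2.63,2.82])
t=read_clock();res=[]
for a in (-30,-20,-10,0,10,20,30):
  for b in (-25,-15,0,15,25):
    m=[];js=[]
    for rad,phi,f in ((.055,-.65,.05),(.055,-.65,-.004),(.055,0,-.004),(.055,.5,-.004),(.055,1,-.004),(.055,1,.05)):
        q=ctrl.inverse_kinematics(wp(rad,phi,f),ori(a,b,0))
        if q is None: break
        m.append(min((q-lo).min(),(hi-q).min())); js.append(q)
    else: res.append((min(m),a,b,-ori(a,b,0)[:,2]@n*-1,np.ptp(js,axis=0).max()))
for x in sorted(res,reverse=True)[:12]: print(np.array(x), (-ori(x[1],x[2],0)[:,2])@u)
print(read_clock()-t)
E
```

```text
[  0.649 -30.     25.     -0.785   0.191] 0.4533501091542185
[  0.623 -30.     15.     -0.837   0.198] 0.4831720360859256
[  0.59  -30.      0.     -0.866   0.25 ] 0.5002165
[  0.588 -30.    -15.     -0.837   0.229] 0.4831720360859256
[  0.52  -20.     25.     -0.852   0.209] 0.3101097386192666
[  0.484 -20.     15.     -0.908   0.221] 0.3305091380661269
[  0.448 -30.    -25.     -0.785   0.172] 0.4533501091542184
[  0.447 -20.      0.     -0.94    0.342] 0.34216823804772856
[  0.415 -20.    -15.     -0.908   0.33 ] 0.3305091380661269
[  0.403 -10.     25.     -0.893   0.227] 0.15744684059946795
[  0.355 -10.     15.     -0.952   0.245] 0.1678038871318825
[ 0.302  0.    25.    -0.907  0.244] 0.0
0.0
```

```bash
cat >> h.py <<'E'
RT=ori(-20,0,0)
def push(a0,a1,rad=.06,step=12,rate=.1):  # degrees of finger centre
    a0,a1=np.radians([a0,a1])
    ctrl.line_to(wp(rad,a0,.04),RT,rate=.25)
    ctrl.line_to(wp(rad,a0,-.004),rate=.12)
    print("in",read_wrist_force())
    N=int(np.ceil(abs(a1-a0)/np.radians(step)))
    for a in np.linspace(a0,a1,N+1)[1:]:
        ctrl.line_to(wp(rad,a,-.004),rate=rate)
        print(round(np.degrees(a)),read_wrist_force())
    b=a1-np.sign(a1-a0)*.06
    ctrl.line_to(wp(rad,b,-.004),rate=rate)
    ctrl.line_to(wp(rad,b,.05),rate=.2)
def look(name):
    ctrl.line_to(wp(.07,0,.13),RT,rate=.3)
    i=imaging.camera_info("wrist"); im=imaging.capture("wrist"); np.savez(name+".npz",im=im,**i)
    cv2.imwrite(f"pics/{name}.png",cv2.resize(im[:,:,::-1],(800,600),interpolation=cv2.INTER_CUBIC))
    for k in ((0,0,.01),(.1,0,.01),(.1,np.radians(72),.01),(.1,np.radians(-72),.01)): print(k,proj(i,wp(*k))/.64)
    print("t",read_clock())
E
python3 - <<'E'
from h import *
push(-36,48); look("w2")
E
```

```text
in [-0.293 -0.048  0.838]
-24 [-0.437  0.382 -0.027]
-12 [-0.424  0.568  0.238]
0 [ 0.237 -0.119  0.723]
12 [ 0.011  0.15  -0.483]
24 [-0.048  0.442  0.463]
36 [ 0.28   0.583 -0.036]
48 [-0.854  0.942  0.466]
(0, 0, 0.01) [402.637 316.76 ]
(0.1, 0, 0.01) [402.78  193.359]
(0.1, np.float64(1.2566370614359172), 0.01) [530.231 283.525]
(0.1, np.float64(-1.2566370614359172), 0.01) [275.141 283.051]
t 8.9167
```

View pics/w2.png

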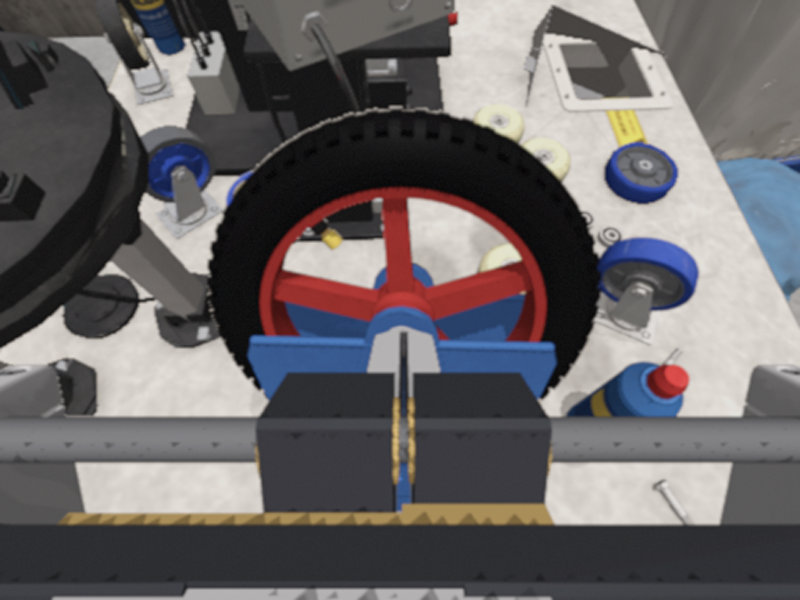

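The valve's yellow cap is at (330,238) in the upper-left window, about -39°. The top spoke runs (402,290)–(397,190), about -3°. I'll push that spoke towards +36° at a smaller radius, keeping the finger well inside the valve's free end.

Run:
```python
from h import *
push(-40,2,rad=.047,step=10,rate=.08); look("w3")
i=imaging.camera_info("wrist")
im=np.load("w3.npz")["im"]; cv2.imwrite("pics/w3c.png",cv2.resize(im[90:240,120:400,::-1],None,fx=2.8,fy=2.8,interpolation=cv2.INTER_CUBIC))
print("valve pred crop",(proj(i,wp(.075,0,0))-[120,90])*2.8,(proj(i,wp(.1,0,0))-[120,90])*2.8)
```

```text
in [-0.031 -0.202  0.278]
-32 [0.635 1.212 0.254]
-23 [-0.112 -0.826  0.106]
-15 [ 0.821  1.222 -0.487]
-6 [ 0.831  0.928 -0.509]
2 [-0.338  1.524 -0.237]
(0, 0, 0.01) [402.011 317.308]
(0.1, 0, 0.01) [401.906 194.223]
(0.1, np.float64(1.2566370614359172), 0.01) [529.285 283.983]
(0.1, np.float64(-1.2566370614359172), 0.01) [274.66  283.833]
t 12.375
valve pred crop [385.115 143.876] [385.065  81.652]
```

View pics/w3c.png

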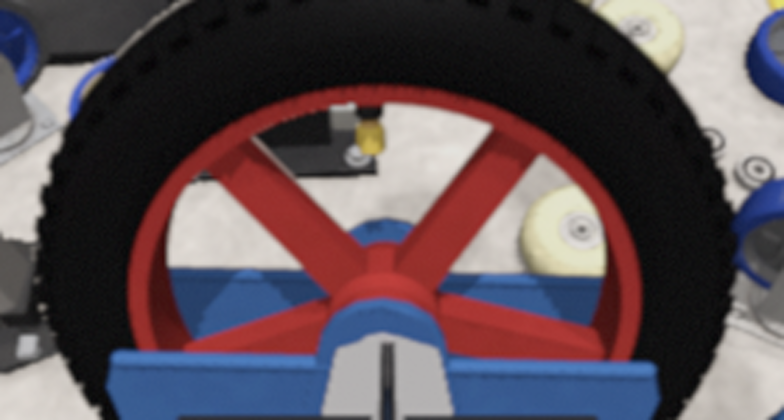

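The cap is at crop (370,136), with the hub at column 384, so the valve is about 4° short. I'll fit the stand's yaw and position and the wheel angle to these landmarks before trimming.

```bash
cat > fit.py <<'E'
from h import *
from scipy.optimize import least_squares
def fit(name,obs):  # obs: list of (kind, crop px); crop = (px-[120,90])*2.8
    i=dict(np.load(name+".npz"))
    def model(p):
        y=yaw+p[0]; ex=np.array([np.cos(y),np.sin(y),0]); ey=np.array([-ex[1],ex[0],0])
        n=-.868*ex+.497*ez; u=.497*ex+.868*ez; h=H+np.array([p[1],p[2],0])
        out=[]
        for k,_ in obs:
            if k[0]=="p": q=h+k[1]*-ey-.004*u+.036*n
            else:
                a=p[3]+np.radians(k[1]); q=h+k[2]*(np.cos(a)*u-np.sin(a)*ey)+k[3]*n
            out.append((proj(i,q)-[120,90])*2.8)
        return np.array(out)
    z=np.array([o for _,o in obs],float)
    s=least_squares(lambda p:(model(p)-z).ravel(),[0,0,0,0],loss="soft_l1",f_scale=3,x_scale=[.01,.005,.005,.05])
    print("dyaw deg",np.degrees(s.x[0]),"dxy mm",s.x[1:3]*1e3,"wheel deg",np.degrees(s.x[3])); print((model(s.x)-z))
E
python3 - <<'E'
from fit import *
fit("w3",[(("p",-.118),(113,353)),(("p",.118),(656,365)),(("s",-36,.1,.01),(236,153)),(("s",36,.1,.01),(517,138)),(("s",0,.081,0),(370,136))])
E
```

```text
dyaw deg -1.3047968931342466 dxy mm [ 0.571 -0.083] wheel deg -4.41837753815351
[[-15.078   1.213]
 [ 12.011   1.756]
 [-19.07   -0.976]
 [  7.692  -2.325]
 [  0.121  -2.498]]
```

Run:
```python
from h import *
push(-5,6.4,rad=.047,step=6,rate=.04); look("w4")
im=np.load("w4.npz")["im"]; cv2.imwrite("pics/w4c.png",cv2.resize(im[90:240,120:400,::-1],None,fx=2.8,fy=2.8,interpolation=cv2.INTER_CUBIC))
```

```text
in [ 0.451 -0.098  0.464]
1 [-0.684  0.048 -1.059]
6 [0.313 3.66  0.476]
(0, 0, 0.01) [402.031 317.355]
(0.1, 0, 0.01) [401.949 194.316]
(0.1, np.float64(1.2566370614359172), 0.01) [529.273 284.059]
(0.1, np.float64(-1.2566370614359172), 0.01) [274.723 283.873]
t 15.0917
```

View pics/w4c.png

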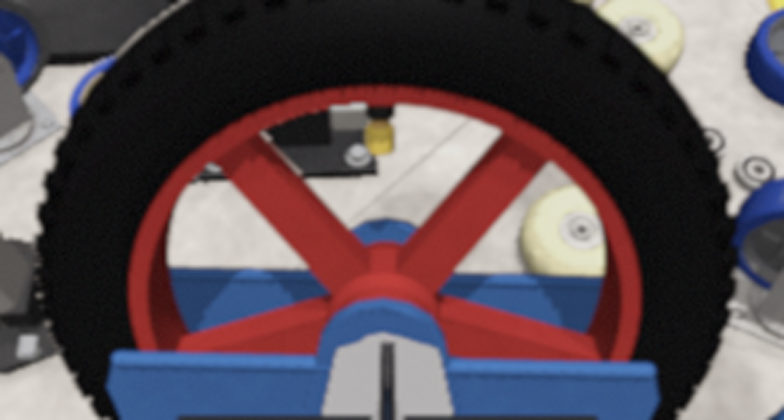

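The cap is now at (379,136), with spoke ends at about (246,146) and (525,146). The stand has not moved: the panel corners are unchanged at (113,353) and (656,365).

Run:
```python
from fit import *
fit("w4",[(("p",-.118),(113,353)),(("p",.118),(656,365)),(("s",-36,.1,.01),(246,146)),(("s",36,.1,.01),(526,146)),(("s",0,.081,0),(379,136))])
fit("w4",[(("p",-.118),(113,353)),(("p",.118),(656,365)),(("s",0,.081,0),(379,136)),(("s",0,.075,0),(379.5,153))])
```

```text
dyaw deg -1.2838114076489244 dxy mm [0.969 0.765] wheel deg -1.2430589313859532
[[-17.242   1.614]
 [  9.771   2.042]
 [-21.204  -1.778]
 [  7.608  -2.188]
 [  0.224  -2.423]]
dyaw deg -1.2486665945964048 dxy mm [-1.206 -2.793] wheel deg -4.347213320168751
[[-7.158  1.613]
 [19.872  1.709]
 [-0.382 -2.261]
 [ 0.175 -5.02 ]]
```

```bash
sed -i 's/p\[2\],0\])/p[2],p[4]])/; s/\[0,0,0,0\],/[0,0,0,0,0],/; s/.005,.05\]/.005,.05,.005]/; s/"wheel deg"/"z",s.x[4],"wheel deg"/' fit.py
python3 - <<'E'
from fit import *
pan=[(("p",-.118),(113,353)),(("p",.118),(656,365))]
cap=[(("s",0,.081,0),(379,136))]
sp=[(("s",-36,.1,.01),(246,146)),(("s",36,.1,.01),(526,146))]
fit("w4",pan+sp+cap); fit("w4",pan+sp)
im=np.load("w4.npz")["im"]
a=cv2.resize(im[105:170,190:330,::-1],None,fx=5.6,fy=5.6,interpolation=cv2.INTER_CUBIC)
cv2.imwrite("pics/w4d.png",a)
E
```

```text
dyaw deg -1.502609614603013 dxy mm [ 6.643 -4.516] z -0.01267455598128769 wheel deg -1.8214496817225407
[[ -0.959  -5.275]
 [  0.115  -3.508]
 [-11.279   3.05 ]
 [  2.257   0.844]
 [  2.355   1.909]]
dyaw deg -1.3482287824581314 dxy mm [ 6.422 -4.622] z -0.01323873387617823 wheel deg -1.0755389122744061
[[-0.045 -3.835]
 [ 0.328 -3.454]
 [-8.425  2.712]
 [ 4.796  3.432]]
```

View pics/w4d.png

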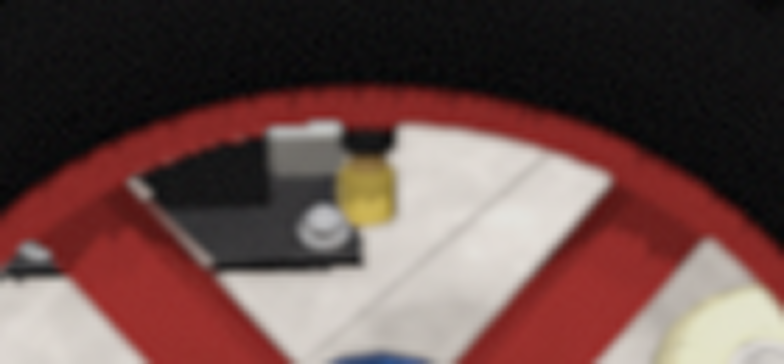

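The zoom shows the cap centre at (366,195), with the hub's vertical at about column 379, so the wheel is still about -1.9°. One small trim follows.

Run:
```python
from h import *
push(-3,8.4,rad=.047,step=6,rate=.04); look("w5")
im=np.load("w5.npz")["im"]; cv2.imwrite("pics/w5c.png",cv2.resize(im[90:240,120:400,::-1],None,fx=2.8,fy=2.8,interpolation=cv2.INTER_CUBIC))
ims=[imaging.capture("scene") for _ in (0,)]
cv2.imwrite("pics/s5.png",cv2.resize(ims[0][120:300,190:400,::-1],None,fx=3.3,fy=3.3,interpolation=cv2.INTER_CUBIC))
```

```text
in [-0.672  0.399 -0.188]
3 [ 0.029  0.852 -0.721]
8 [1.104 3.124 1.17 ]
(0, 0, 0.01) [402.065 317.346]
(0.1, 0, 0.01) [401.997 194.303]
(0.1, np.float64(1.2566370614359172), 0.01) [529.315 284.057]
(0.1, np.float64(-1.2566370614359172), 0.01) [274.759 283.856]
t 17.8083
```

View pics/w5c.png

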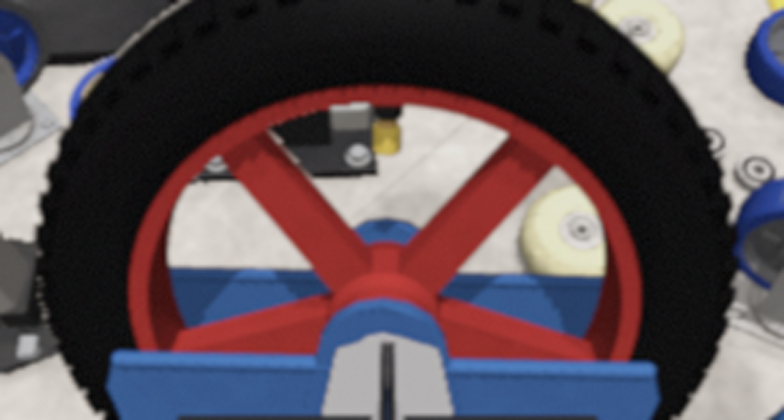

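The cap is at (386,136), in line with the axle slot (387) and the front and rear ears (384 and 386). The valve is upright to within about 1°, the stand and bystanders are unmoved, and the gripper is 130 mm clear of the wheel.

```bash
python3 -c "
from plant import *
print(read_wrist_force(),read_clock()); print(job.sign_off())"
```

```text
[ 0.10578049 -0.33674912 -0.37967969] 17.8583
the job is handed in; nothing more can be done
None
```

I turned the wheel clockwise by its spokes until the valve stood at the top, within about 1° by the last wrist picture, and handed the job in at 17.9 s; in that picture the stand and the things in view beside it had not moved (the tape gun was not in that view).

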